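# Pump the bar clamp shut on a thin angle clip

## Robot

A 6-joint arm with a two-finger parallel gripper is mounted at the origin on the work surface; the furniture and walls round the work are solid. World frame = base frame: x ahead of the robot, y to its left, z up, the work surface at z = 0. Lengths are in mm, angles in rad, forces in N, time in s.
With the tool pointing down it reaches from about 275 to 1000 mm from the base axis. Payload 8.4 kg.
Tool frame: the origin (TCP) lies at the very end of the fingers, on their centre line; the grasp point (between the pads) lies 19 mm behind it; z points along the fingers, y is the direction in which the jaws open and shut (so a half turn about z gives the same grasp; the last joint's range is limited). The gripper opens to 85 mm and grips with 20 to 120 N. Pads are 22 mm wide; open, the fingers measure 114 mm over their backs; the gripper's body (76 mm by 85 mm) begins 54 mm behind the grasp point. The pads swing forward as they close: fully open they stand 13 mm farther back than shut.
Start: joints at [-1.172, 0.353, 1.633, -0, 1.155, -0.002], TCP at [243.846, -575.471, 231.281] pointing down, gripper open.
Joint ranges: [-2.63, 2.63], [-0.92, 2.1], [0.06, 2.66], [-1.3, 4.44], [0, 2.69], [-3.02, 3.02]. Speed limits (rad/s): [2.22, 2.22, 2.79, 3.14, 3.14, 3.14].

## Interface

Orientations are given as [roll, pitch, yaw] about the fixed x, y, z axes, in that order (R = Rz(yaw) Ry(pitch) Rx(roll)).
In Python, from rig import sense, grab_frame, sign_off, masks_of gives the robot as it stands. The module is installed in compiled form; this text tells all that it offers.
- The arm moves only by the shell command python3 -m inch 'ROWS' [FORCE]. ROWS is JSON, a list of rows, each an object of numbers: "gripper": the finger opening in m, from 0 to 0.0854; "tx", "ty", "tz": the shift along the tool's x, y, z in m; "spin": the turn about the tool's z in degrees. In form: [{"gripper": .., "tx": .., "ty": .., "tz": .., "spin": ..}, ...]. A call has exactly 8 rows; each row shifts and turns the commanded pose from where the row before left it, along the tool's axes as they then stand; what a row does not reach is not made up. A row lasts 1/10 s, in which the tool goes at most 50 mm and 8.59 degrees, less where a joint would pass 70% of its speed; a pose out of reach is approached as far as the arm can. A call is refused whole if a number of a shift passes 0.05 or a number of a turn 8.59, either way. A call with a gripper value outside its range is refused whole. The fingers move at their own pace and stop on an object; FORCE is the grip in N (left out, the last holds). Time passes only in rows, so rows that do not move let the fingers close, or fill a call up. It gives the time, the measured TCP pose, the force and the opening at its end, in the units of the state.
- sense(): the state, without advancing time (a new reading comes with each control period).
- grab_frame(name): name is "scene" or "top" or "wrist"; returns a dict with "pixels" (480x640x3 uint8, red, green, blue), "K" (3x3 intrinsics, pixels), "extrinsics" (4x4, takes a point from camera to world coordinates). Camera axes: x right, y down, z forward; pixel columns grow to the right and rows downward; lengths in mm; the calibration is good to about 2 mm. A picture is of the moment at which its call begins. There is no depth.
- sign_off(): hands the job in, once; it reports no verdict.
Trained networks look in the newest picture that a camera, given by its name, has taken for a name from the list of things; names that differ only in an ending like _2 or _b are one class to them, and where a whole thing is asked for, a point or a joint stands for the part that bears it (a point fixed in the world has none). Each returns a list of dicts, best first, with "conf" (0 to 1); they miss things now and then, are a little off and sometimes report something else, mostly with a low value. They report only what shows in the picture. A call takes as long as a camera call. They do not tell look-alikes from the thing itself.
- masks_of(camera, target): "pixels" (480x640 bool, what is visible of it) and "centre" ([row, column] in pixels, amid what is visible of it).
The state is a dict: "clock": time; "qpos": joint angles; "qvel": joint speeds; "joint_efforts": joint torques, N m; "eef_pos": TCP position; "tcp_rot": TCP orientation; "contact_force": force on the tool from outside, world axes, zero at the start; "wrist_torque": the same for the moment, N m; "opening": opening from 0.0 (shut) to 1.0 (fully open).
Only numpy, scipy, OpenCV 4.12 (cv2) and the standard library are available. Lean on these libraries where they do the work, as an engineer would, in place of code of your own. Each camera call takes 0.05 s, during which the arm holds its last target.

## Task

Clamp the thin aluminium angle clip in the bench bar clamp, only by squeezing the clamp's two levers together and letting them spring back, again and again, until the round spring pad on the bar presses the clip's upright leg against the fixed jaw. Stop pumping as soon as the pad presses on the leg, because more would crush the thin clip; do not push the bar, the pad or the clip directly, and leave the other things on the bench where they are. Finish holding: the program ends with the gripper still squeezing both levers and the pad still pressing the clip.

Things in the scene. Friction and masses are not known exactly. Their poses are not given: they have to be found in the camera images.
- clamp: One-hand bar clamp on a dark steel base plate 270 x 70 x 10 mm, fixed to the bench. Origin: on the bench under the bar's axis. x axis: the way bar and pad advance, to the fixed jaw; z up. Plate from x = -160 to +110 mm. Aluminium head (72 x 30 mm, top at z = 58 mm) at x = -75 mm; the steel bar (12 x 10 mm, axis at z = 32 mm) slides through it, its rear end back to x = -176 mm at the start.
- jaw (a point): Centre of the fixed jaw's face, 32 mm above the bench, at x = +85 mm in the clamp frame. The jaw is a steel block 62 mm wide, top 50 mm above the bench; before it lies the bed, top 18 mm above the bench, which carries the clip. Axes as the clamp's.
- squeeze_point (a point): Fixed point of the clamp midway between the two grip bars, at (-75, 0, 97) mm in the clamp frame: bring the fingers down from above outside the two grip bars here and close along the clamp's y axis. Axes as the clamp's.
- lever_l: Black upright lever on the clamp's +y side of the head, 22 mm wide, with a round horizontal grip bar on top. Origin: its pivot, 35 mm above the bench. Free, it leans 0.07 rad outward; fully squeezed, 0.07 rad inward. The return spring pushes with 2 to 4 N on a finger; driving the bar takes up to about 9 N on each lever.
- lever_r: The same lever on the clamp's -y side. The two levers are coupled and always move alike, so a squeeze centred on squeeze_point works both.
- grip_l (a point): Centre of the grip bar of lever_l, 97 mm above the bench: a round bar 14 mm in diameter, 54 mm long along the clamp's x. Nothing else stands beside the two bars down to 15 mm above the bench. Over both bars it measures 63 mm when free and 46 mm when fully squeezed.
- grip_r (a point): Centre of the same grip bar of lever_r.
- squeeze (a joint): How far the levers are squeezed, as travel of the ratchet pawl (m): 0 = free (they spring back when the fingers open), 0.0073 = fully squeezed, at their stop. The pawl drives the bar forward only, on 3 mm teeth: a full squeeze moves it 6 mm (the first 4 to 8, against the pad 3 to 6). Squeezes under half do not add up; let the levers spring back fully between. A squeeze may be stopped part-way.
- bar: The sliding steel bar, 190 mm long with rack teeth on top and a stop knob on its rear end. Origin: on its axis, 32 mm above the bench, at x = its travel (0 to 50 mm; 0 to 12 mm at the start) in the clamp frame; the pad face is 54.5 mm ahead of it while the pad is not pressing. Friction holds the bar wherever it has been pushed.
- pad_spring (a joint): How far the pad has been pushed back on its spring stem (m): 0 = not pressing, at most 0.014. The pad presses on the clip with 1 N at first touch, plus 0.5 N for every mm pushed back; beyond 5.5 N (about 9 mm) the clip is crushed. So the first squeeze that makes it press is enough, and further ones crush it.
- pad: Round black pad, 18 mm in diameter, 6 mm thick, on the front end of the bar, axis 32 mm above the bench. Origin: centre of its front face, which presses on the clip; x axis as the clamp's. At the start it stands 16 to 28 mm short of the clip's upright leg.
- angle: Drilled aluminium L-shaped angle clip, 52 mm long, foot 31 mm deep, 25 mm high, 2 mm thick, standing loose on the clamp's bed, length across the bar. Origin: centre of its underside; its y axis points toward the fixed jaw. The outer face of the upright leg is at y = +16 mm, almost touching the fixed jaw; the face the pad meets is at y = +14 mm.
- tape: Roll of masking tape lying on the bench, 104 mm across, 24 mm high; a bystander. Origin: centre of its underside.
- spare_angle: Second aluminium angle, 75 x 25 x 20 mm, lying on the bench away from the clamp; a bystander. Origin: centre of its underside.
- deburrer: Deburring tool with a blue handle, 126 mm long, 15 mm thick, lying on the bench; a bystander. Origin: centre of its underside.
Things that resemble listed ones, but are neither listed nor needed, are in the scene too. Leave any green or turquoise look-alike of the angle alone.

How it is judged (in metres and radians):
On the way, in this order (a step that is already met when the one before it is completed fails the run):
1. the levers are squeezed at least half way (value of joint squeeze above 0.0036 m), for 0.1 s.
2. the levers are let spring back (value of joint squeeze below 0.0016 m), for 0.1 s.
3. in a later squeeze the pad comes to press on the clip, the levers squeezed by the fingers (contact force between pad and angle above 0.5 N and value of joint squeeze above 0.001 m and contact force between the fingers and lever_l above 0.8 N), for 0.2 s.
At the end, for the whole second after the job is handed in: The pad presses the clip's leg with 0.5 to 5.5 N against the fixed jaw, the clip stands flat on the bed (within 0.1 rad and 4 mm) with its leg against the jaw (within 3 mm), and the fingers still hold both levers squeezed (more than 1 mm of pawl travel, at least 0.8 N on each) (all of step 3 and contact force between pad and angle below 5.5 N and contact force between clamp and angle above 0.5 N and contact force between the fingers and lever_r above 0.8 N and x of angle in the frame of clamp above 0.066 m and z of angle in the frame of clamp below 0.022 m and angle between angle's own z axis and vertical below 0.1 rad and linear speed of angle below 0.02 m/s); the arm keeps its last pose, push and grip.
It fails at once if the pad presses on the clip with more than 5.5 N (contact force between pad and angle above 5.5 N).
It fails at once if the robot pushes the bar, the pad or the clip directly, with more than 1 N (contact force between any of the arm, the fingers and bar above 1 N or contact force between any of the arm, the fingers and angle above 1 N).
It fails at once if the tape, the spare angle or the deburring tool is moved by more than 2 cm (distance of any of tape, spare_angle, deburrer from where it was at the start of the episode above 0.02 m).
It also fails if it takes over 45 s, if anything falls off the work surface, if the arm or the gripper's body presses on something with over 40 N, if the wrist force passes 120 N, or if a joint passes its speed limit or range.

## Working session

There is one attempt and no reset: what is moved stays moved. The work goes in short steps, Python scripts to look and compute and a shell command to move; the robot and the scene stay as the last step left them, time stands still between calls to the robot, and variables do not carry over. Pictures are saved under pics/ and viewed, and the job is handed in when it is done.

```bash
mkdir -p pics; cat > h.py <<'E'
import numpy as np, cv2
from rig import sense, grab_frame, sign_off, masks_of
def save(f,name): cv2.imwrite('pics/'+name+'.png', f['pixels'][:,:,::-1])
def ray(f,uv,z):
    K=np.array(f['K']);T=np.array(f['extrinsics'])
    d=T[:3,:3]@np.linalg.solve(K,[uv[0],uv[1],1.0]);o=T[:3,3]
    return o+d*(z-o[2])/d[2]
def proj(f,P):
    K=np.array(f['K']);T=np.array(f['extrinsics'])
    p=T[:3,:3].T@(np.asarray(P,float)-T[:3,3]); q=K@p
    return q[:2]/q[2]
E
python3 - <<'E'
from h import *
s=sense(); print({k:np.round(v,3) for k,v in s.items()})
for c in ['scene','top']:
    f=grab_frame(c); save(f,c+'0'); print(c,np.round(f['extrinsics'],3).tolist(),np.round(f['K'],1).tolist())
    for t in ['clamp','lever_l','lever_r','pad','angle','bar','tape','spare_angle','deburrer']:
        for m in masks_of(c,t)[:3]: print(t,round(m['conf'],2),np.round(m['centre']),m['pixels'].sum())
E
```

```text
{'clock': np.float64(0.0), 'qpos': array([-1.172,  0.354,  1.634,  0.   ,  1.155, -0.002]), 'qvel': array([-0.001, -0.   ,  0.   ,  0.001,  0.002, -0.001]), 'joint_efforts': array([ 0.0000e+00, -6.0524e+01, -3.4206e+01, -0.0000e+00,  1.0000e-02,
       -0.0000e+00]), 'eef_pos': array([ 243.668, -575.023,  230.565]), 'tcp_rot': array([-3.14 , -0.   ,  0.401]), 'contact_force': array([ 0.431,  0.024, -0.426]), 'wrist_torque': array([ 0.052, -0.028, -0.01 ]), 'opening': np.float64(1.003)}
scene [[0.754, -0.297, 0.586, -95.439], [-0.657, -0.322, 0.682, -652.774], [-0.014, -0.899, -0.438, 521.212], [0.0, 0.0, 0.0, 1.0]] [[490.2, 0.0, 319.3], [0.0, 490.2, 243.3], [0.0, 0.0, 1.0]]
clamp 0.86 [253. 324.] 3402
clamp 0.47 [237. 323.] 377
lever_l 0.81 [229. 338.] 240
lever_l 0.73 [243. 329.] 396
lever_l 0.65 [256. 326.] 3333
lever_r 0.81 [229. 338.] 240
lever_r 0.73 [243. 329.] 396
lever_r 0.65 [256. 326.] 3333
pad 0.32 [253. 199.] 159
pad 0.28 [379. 382.] 811
angle 0.72 [285. 262.] 411
angle 0.66 [240. 274.] 274
angle 0.61 [234. 225.] 262
bar 0.59 [253. 315.] 504
bar 0.51 [242. 325.] 404
spare_angle 0.62 [380. 384.] 783
deburrer 0.58 [249. 195.] 116
top [[-0.009, -0.989, 0.15, 355.018], [-1.0, 0.009, -0.0, -6.889], [-0.001, -0.15, -0.989, 1050.46], [0.0, 0.0, 0.0, 1.0]] [[463.5, 0.0, 320.1], [0.0, 463.5, 239.4], [0.0, 0.0, 1.0]]
clamp 0.7 [229. 285.] 3613
lever_l 0.57 [212. 295.] 201
lever_l 0.49 [234. 301.] 176
lever_l 0.32 [312. 182.] 353
lever_r 0.57 [212. 295.] 201
lever_r 0.49 [234. 301.] 176
lever_r 0.32 [312. 182.] 353
pad 0.24 [313. 184.] 289
angle 0.92 [275. 176.] 350
angle 0.81 [247. 234.] 350
angle 0.62 [305. 238.] 314
bar 0.88 [237. 276.] 459
tape 0.89 [170. 457.] 1068
spare_angle 0.67 [309. 440.] 351
deburrer 0.54 [313. 184.] 313
```

View pics/scene0.png

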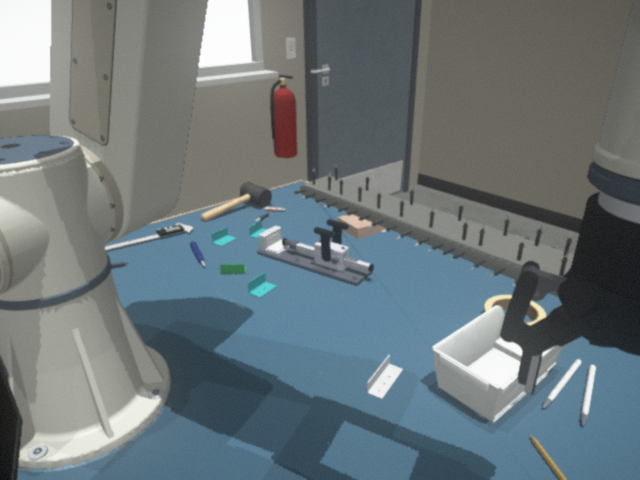

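View pics/top0.png

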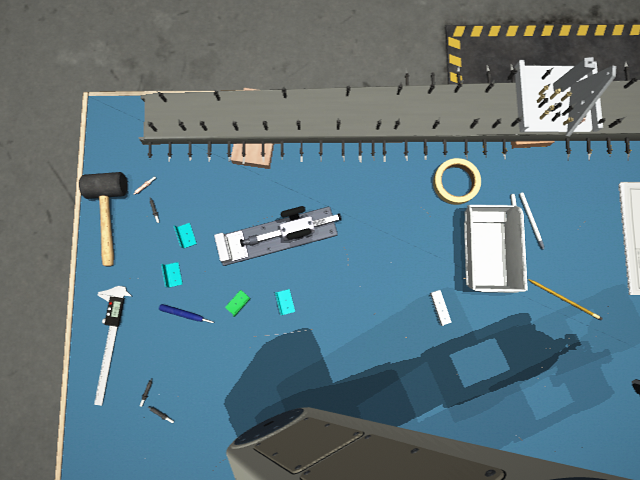

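The clamp is around (285,232) in the top view, with its jaw at the left end (230,245) and dark grip bars at (293,212) and (301,234). I'll crop to measure it.

```bash
python3 - <<'E'
from h import *
f=grab_frame('top')
c=f['pixels'][190:280,200:360]; cv2.imwrite('pics/topz.png',cv2.resize(c,None,fx=5,fy=5,interpolation=cv2.INTER_CUBIC)[:,:,::-1])
m=masks_of('top','clamp')[0]['pixels']
pts=np.argwhere(m)[:,::-1].astype(np.float32); print(cv2.minAreaRect(pts), cv2.boxPoints(cv2.minAreaRect(pts)))
g=grab_frame('scene')
c=g['pixels'][200:300,220:400]; cv2.imwrite('pics/scz.png',cv2.resize(c,None,fx=4.4,fy=4.4,interpolation=cv2.INTER_CUBIC)[:,:,::-1])
E
```

```text
((278.10791015625, 231.84921264648438), (37.54481506347656, 125.83642578125), 74.87599182128906) [[212.47108 230.14294]
 [333.94897 197.3111 ]
 [343.74475 233.55548]
 [222.26685 266.38733]]
```

View pics/topz.png

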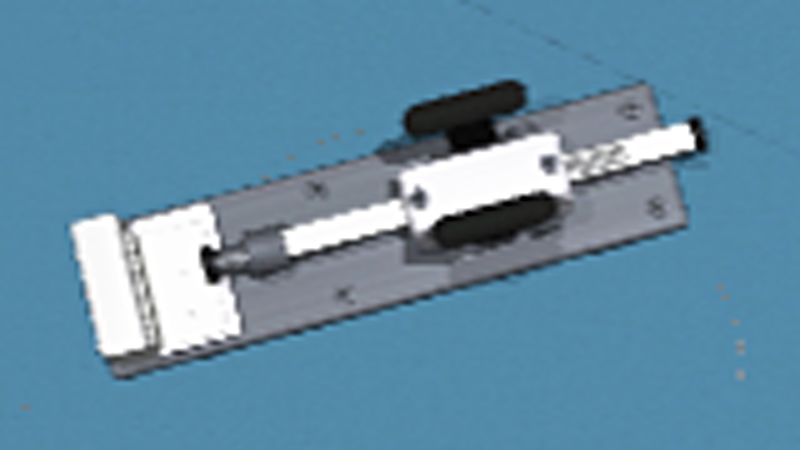

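View pics/scz.png

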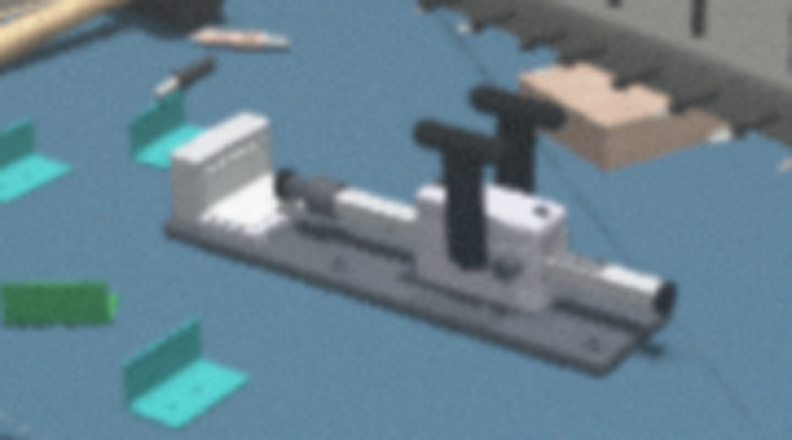

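The crop shows the near lever bar at zoom (495,218), the far one at (465,107), the plate corners, the bar's rear knob at (697,135) and the pad at (210,263), clear of the clip. Next I fit the pose.

```bash
python3 - <<'E'
from h import *
from scipy.optimize import least_squares
f=grab_frame('top'); g=grab_frame('scene')
Z=lambda u,v:(200+u/5,190+v/5)
S=lambda u,v:(220+u/4.4,200+v/4.4)
top=[((-160,-35,10),Z(648,83)),((-160,35,10),Z(688,222)),((110,35,10),Z(121,376)),
 ((-75,-24.5,100),Z(465,107)),((-75,24.5,100),Z(495,218)),
 ((-111,-15,58),Z(560,133)),((-111,15,58),Z(572,190)),((-39,-15,58),Z(398,180))]
sc=[((-160,35,10),S(600,372)),((110,35,10),S(168,228)),((-160,-35,10),S(668,318)),((-75,24.5,97),S(458,142)),((-75,-24.5,97),S(518,106))]
def P(q,p): 
    c,s=np.cos(q[2]),np.sin(q[2]); return np.array([q[0]+c*p[0]-s*p[1],q[1]+s*p[0]+c*p[1],p[2]])
def res(q,w=1): return np.concatenate([proj(f,P(q,p))-uv for p,uv in top]+[w*(proj(g,P(q,p))-uv) for p,uv in sc])
q0=[370,80,1.8]
for w in (0,1):
    r=least_squares(res,q0,args=(w,),loss='soft_l1'); q=r.x; print(w,np.round(q,4),np.round(res(q).reshape(-1,2),1).tolist())
    sp=P(q,(-75,0,97)); print('sq',sp, 'jaw',P(q,(85,0,32)),'gl',P(q,(-75,24.5,97)))
print('pad zoom tip', ray(f,Z(202,265),32), 'front knob')
E
```

```text
0 [515.8069 115.1497  96.0748] [[0.5, -0.6], [0.6, 0.6], [-1.5, 0.8], [0.1, 0.2], [0.1, 0.3], [-0.7, -1.1], [0.5, 0.6], [-0.2, -2.0], [0.4, -1.4], [-2.3, -1.1], [1.5, -3.2], [0.4, 0.8], [-0.5, 0.9]]
sq [534.81244455  42.59774298  97.        ] jaw [494.2672942  197.37529556  32.        ] gl [511.11213182  36.38926683  97.        ]
1 [516.2702 115.188  328.5444] [[0.7, -0.3], [0.6, 1.0], [-1.8, 0.3], [0.3, 0.2], [0.1, 0.4], [-0.5, -0.9], [0.5, 0.8], [-0.2, -2.1], [0.1, -1.3], [-2.0, -1.3], [1.4, -3.0], [0.3, 0.8], [-0.4, 0.9]]
sq [534.67816274  42.48209334  97.        ] jaw [495.40789831 197.58801306  32.        ] gl [510.92756878  36.4688341   97.        ]
pad zoom tip [502.91008263 169.85841176  32.        ] front knob
```

Pose found: squeeze point at about (534.7, 42.5, 97) with a yaw of 1.822 rad. The two fits agree within 1 mm. I'll travel high first.

```bash
python3 -m inch '[{"gripper":0.0854,"tx":0.032,"ty":-0.028},{"gripper":0.0854,"tx":0.032,"ty":-0.028},{"gripper":0.0854,"tx":0.032,"ty":-0.028},{"gripper":0.0854,"tx":0.032,"ty":-0.028},{"gripper":0.0854,"tx":0.032,"ty":-0.028},{"gripper":0.0854,"tx":0.032,"ty":-0.028},{"gripper":0.0854,"tx":0.032,"ty":-0.028},{"gripper":0.0854,"tx":0.032,"ty":-0.028}]' 30
python3 -m inch '[{"gripper":0.0854,"tx":0.032,"ty":-0.028},{"gripper":0.0854,"tx":0.032,"ty":-0.028},{"gripper":0.0854,"tx":0.032,"ty":-0.028},{"gripper":0.0854,"tx":0.032,"ty":-0.028},{"gripper":0.0854,"tx":0.032,"ty":-0.028},{"gripper":0.0854,"tx":0.032,"ty":-0.028},{"gripper":0.0854,"tx":0.032,"ty":-0.028},{"gripper":0.0854,"tx":0.0,"ty":0.0}]'
python3 -m inch '[{"gripper":0.0854,"spin":-8.5},{"gripper":0.0854,"spin":-8.5},{"gripper":0.0854,"spin":-8.5},{"gripper":0.0854,"spin":-8.5},{"gripper":0.0854,"spin":-8.5},{"gripper":0.0854,"spin":-8.5},{"gripper":0.0854,"spin":-8.5},{"gripper":0.0854,"spin":-8.5}]'
```

```text
$[0]: bad value
$[0]: bad value
$[0]: bad value
```

```bash
python3 -m inch '[{"gripper":0.0854,"tx":0.032,"ty":-0.028,"tz":0,"spin":0},{"gripper":0.0854,"tx":0.032,"ty":-0.028,"tz":0,"spin":0},{"gripper":0.0854,"tx":0.032,"ty":-0.028,"tz":0,"spin":0},{"gripper":0.0854,"tx":0.032,"ty":-0.028,"tz":0,"spin":0},{"gripper":0.0854,"tx":0.032,"ty":-0.028,"tz":0,"spin":0},{"gripper":0.0854,"tx":0.032,"ty":-0.028,"tz":0,"spin":0},{"gripper":0.0854,"tx":0.032,"ty":-0.028,"tz":0,"spin":0},{"gripper":0.0854,"tx":0.032,"ty":-0.028,"tz":0,"spin":0}]' 30
```

```text
clock: 2.05
eef_pos: [392.7, -267.8, 231.5]
tcp_rot: [3.141, -0.0, 0.401]
contact_force: [0.5, -0.5, -0.3]
opening: 1.002
```

```bash
python3 -m inch '[{"gripper":0.0854,"tx":0.032,"ty":-0.028,"tz":0,"spin":0},{"gripper":0.0854,"tx":0.032,"ty":-0.028,"tz":0,"spin":0},{"gripper":0.0854,"tx":0.032,"ty":-0.028,"tz":0,"spin":0},{"gripper":0.0854,"tx":0.032,"ty":-0.028,"tz":0,"spin":0},{"gripper":0.0854,"tx":0.032,"ty":-0.028,"tz":0,"spin":0},{"gripper":0.0854,"tx":0.032,"ty":-0.028,"tz":0,"spin":0},{"gripper":0.0854,"tx":0.032,"ty":-0.028,"tz":0,"spin":0},{"gripper":0.0854,"tx":0,"ty":0,"tz":0,"spin":0}]'
python3 -m inch '[{"gripper":0.0854,"tx":0,"ty":0,"tz":0,"spin":-8.5},{"gripper":0.0854,"tx":0,"ty":0,"tz":0,"spin":-8.5},{"gripper":0.0854,"tx":0,"ty":0,"tz":0,"spin":-8.5},{"gripper":0.0854,"tx":0,"ty":0,"tz":0,"spin":-8.5},{"gripper":0.0854,"tx":0,"ty":0,"tz":0,"spin":-8.5},{"gripper":0.0854,"tx":0,"ty":0,"tz":0,"spin":-8.5},{"gripper":0.0854,"tx":0,"ty":0,"tz":0,"spin":-8.5},{"gripper":0.0854,"tx":0,"ty":0,"tz":0,"spin":-8.5}]'
```

```text
clock: 2.85
eef_pos: [524.0, 2.4, 231.5]
tcp_rot: [-3.141, -0.002, 0.404]
contact_force: [0.4, -0.1, 0.3]
opening: 1.006
clock: 3.65
eef_pos: [521.7, -2.0, 231.4]
tcp_rot: [-3.142, 0.0, 1.593]
contact_force: [0.2, -0.5, 0.2]
opening: 0.999
```

```bash
python3 -m inch '[{"gripper":0.0854,"tx":0,"ty":0,"tz":0,"spin":-6.6},{"gripper":0.0854,"tx":0,"ty":0,"tz":0,"spin":-6.5},{"gripper":0.0854,"tx":0.02,"ty":0.012,"tz":0.02,"spin":0},{"gripper":0.0854,"tx":0.02,"ty":0.012,"tz":0.02,"spin":0},{"gripper":0.0854,"tx":0,"ty":0,"tz":0.02,"spin":0},{"gripper":0.0854,"tx":0,"ty":0,"tz":0.01,"spin":0},{"gripper":0.0854,"tx":0,"ty":0,"tz":0,"spin":0},{"gripper":0.0854,"tx":0,"ty":0,"tz":0,"spin":0}]'
python3 - <<'E'
from h import *
f=grab_frame('wrist'); save(f,'w1')
for n,P in dict(sq=(534.7,42.5,97),gl=(511,36.4,97),gr=(558.4,48.6,97),orig=(516,115.2,10)).items(): print(n,proj(f,P))
m=masks_of('wrist','lever_l')
for a in m[:5]: print(a['conf'],a['centre'],a['pixels'].sum())
f=grab_frame('top'); save(f,'t1')
print(sense()['eef_pos'],sense()['tcp_rot'])
E
```

```text
clock: 4.45
eef_pos: [535.7, 42.6, 161.8]
tcp_rot: [3.141, 0.0, 1.816]
contact_force: [0.4, 0.1, 0.0]
opening: 0.998
sq [314.96752595 255.35150792]
gl [273.12031154 255.65047875]
gr [356.83883444 255.05236496]
orig [314.53862964 119.1059118 ]
0.83 [247.9, 276.3] 2240
0.6 [246.3, 359.5] 2295
[536.10728264  42.80855317 162.31685385] [3.13997533e+00 3.26231219e-04 1.81571231e+00]
```

View pics/w1.png

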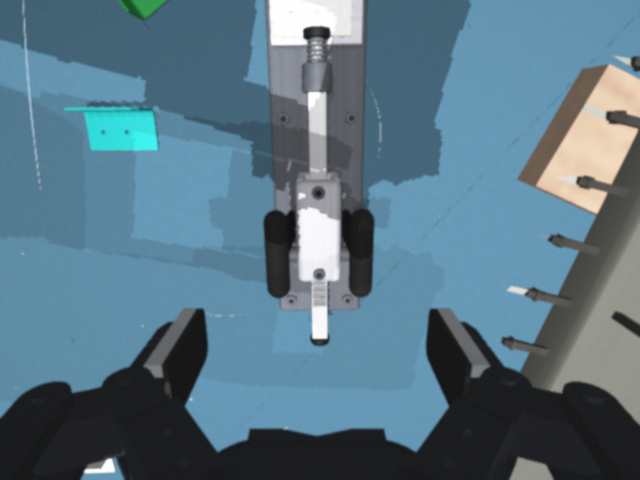

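View pics/t1.png

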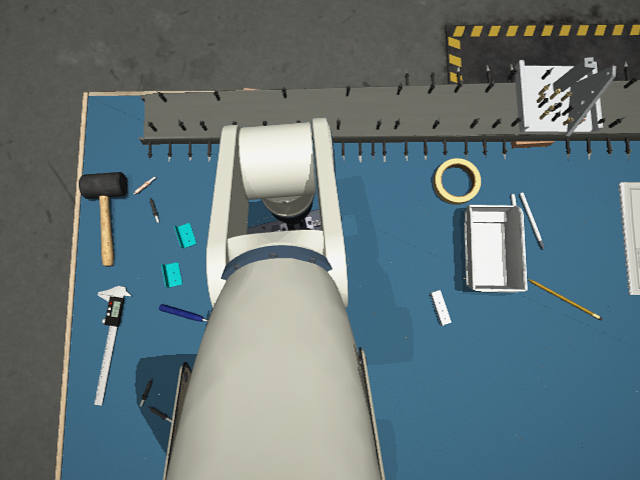

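The wrist view shows both grip bars at columns 277 and 361 (midpoint 319). The fingers' midpoint is about 317.5, so the gripper is centred within 1 mm. The pad tip is at (317,27) and the bar's rear knob at (319,343). I'll compute the pad position, then descend.

```bash
python3 -m inch '[{"gripper":0.0854,"tx":0,"ty":0.0005,"tz":0.021,"spin":0},{"gripper":0.0854,"tx":0,"ty":0,"tz":0.021,"spin":0},{"gripper":0.0854,"tx":0,"ty":0,"tz":0.021,"spin":0},{"gripper":0.0854,"tx":0,"ty":0,"tz":0.021,"spin":0},{"gripper":0.0854,"tx":0,"ty":0,"tz":0,"spin":0},{"gripper":0.0854,"tx":0,"ty":0,"tz":0,"spin":0},{"gripper":0.0854,"tx":0,"ty":0,"tz":0,"spin":0},{"gripper":0.0854,"tx":0,"ty":0,"tz":0,"spin":0}]'
python3 - <<'E'
from h import *
f=grab_frame('wrist'); save(f,'w2'); g=grab_frame('scene'); save(g,'s2')
T=np.array(f['extrinsics']); print(T.round(3).tolist())
cv2.imwrite('pics/s2z.png',cv2.resize(g['pixels'][200:300,220:400],None,fx=4.4,fy=4.4,interpolation=cv2.INTER_CUBIC)[:,:,::-1])
E
```

```text
clock: 5.4
eef_pos: [536.9, 43.3, 78.6]
tcp_rot: [3.139, 0.0, 1.816]
contact_force: [-0.4, -0.2, 0.4]
opening: 1.0
[[0.97, 0.23, 0.076, 517.536], [0.242, -0.923, -0.299, 119.406], [0.002, 0.309, -0.951, 222.074], [0.0, 0.0, 0.0, 1.0]]
```

View pics/w2.png

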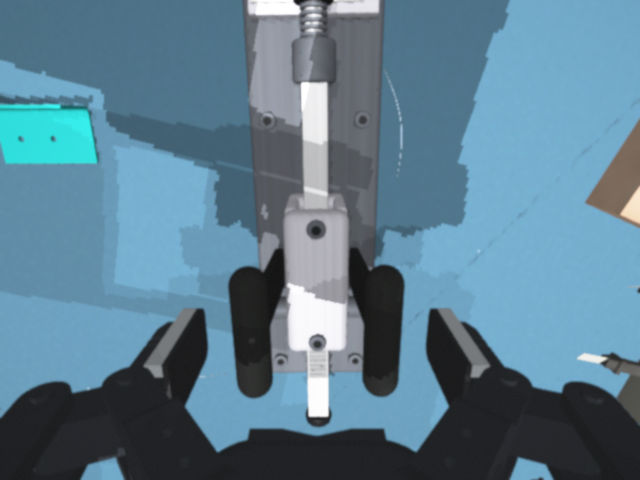

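View pics/s2z.png

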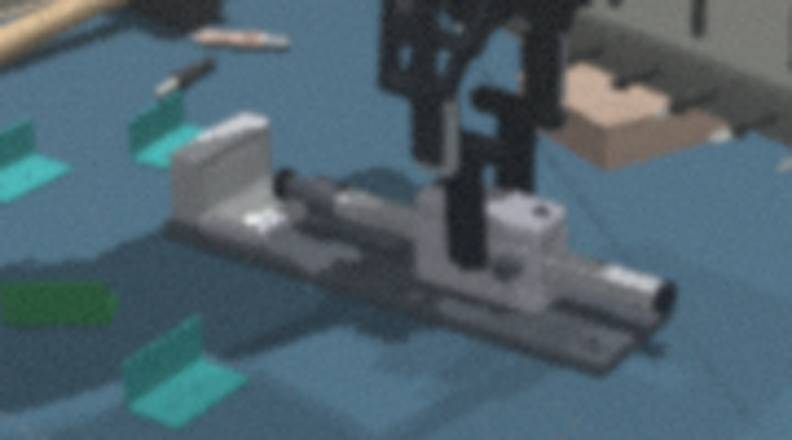

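```bash
python3 - <<'E'
from h import *
import json
f=grab_frame('wrist'); g=grab_frame('scene')
yaw=1.817; ex=np.array([np.cos(yaw),np.sin(yaw)])
def X(f,uv,z,o): return (ray(f,uv,z)[:2]-o)@ex
# wrist: origin calibrated from grip bars mid (rows 265..397 extremes; x -102..-48)
b1=ray(f,(317,266),99); b2=ray(f,(317,396),99); print('bar ends len',(b1-b2)[:2]@ex)
o=(b1+b2)[:2]/2+75*ex; print('origin wrist',o)
print('head front/rear',X(f,(317,207),58,o),X(f,(317,350),58,o))
print('plate rear',X(f,(317,371),10,o))
print('knob rear z32,38',X(f,(318,426),32,o),X(f,(318,426),38,o))
print('collar front z32/z42',X(f,(314,37),32,o),X(f,(314,37),42,o), 'collar rear',X(f,(314,82),32,o),X(f,(314,82),42,o))
print('pad rear',X(f,(314,4),32,o),X(f,(314,4),41,o))
print('bed edge z18',X(f,(350,14),18,o))
os=np.array([516.2,115.2])
for x in (54.5,58,62,66): 
  for dz in(-9,9): print(x,dz,(np.array(proj(g,[*(os+x*ex),32+dz]))-[220,200])*4.4)
print('jaw top l,r',[(np.array(proj(g,[*(os+85*ex+y*np.array([-ex[1],ex[0]])),50]))-[220,200])*4.4 for y in(31,-31)])
E
```

```text
bar ends len 54.91557223483009
origin wrist [518.1529064  116.94946416]
head front/rear -36.26648795359348 -109.57908798426635
plate rear -158.5876091016835
knob rear z32,38 -182.59273984862082 -176.7359288739675
collar front z32/z42 35.53955986233875 33.80317476559998 collar rear 16.84144148258526 16.09063276585245
pad rear 48.49096410182588 46.313816746598555
bed edge z18 47.71225058984231
54.5 -9 [282.21241464 200.86343688]
54.5 9 [280.64187526 169.7974878 ]
58 -9 [276.9796608  199.24325878]
58 9 [275.37488576 168.2161484 ]
62 -9 [271.01990657 197.39798504]
62 9 [269.37628441 166.41515284]
66 -9 [265.08194214 195.5594579 ]
66 9 [263.39976847 164.62078812]
jaw top l,r [array([195.79540285, 161.74003817]), array([271.42208035, 120.41310455])]
```

The pad face is at about x ≈ 52–55, so travel is near 0 and the gap about 27 mm. I expect about 5 full squeezes. First squeeze:

```bash
python3 -m inch '[{"gripper":0.044,"tx":0,"ty":0,"tz":0,"spin":0},{"gripper":0.044,"tx":0,"ty":0,"tz":0,"spin":0},{"gripper":0.044,"tx":0,"ty":0,"tz":0,"spin":0},{"gripper":0.044,"tx":0,"ty":0,"tz":0,"spin":0},{"gripper":0.044,"tx":0,"ty":0,"tz":0,"spin":0},{"gripper":0.044,"tx":0,"ty":0,"tz":0,"spin":0},{"gripper":0.044,"tx":0,"ty":0,"tz":0,"spin":0},{"gripper":0.044,"tx":0,"ty":0,"tz":0,"spin":0}]' 30
python3 - <<'E'
from h import *
f=grab_frame('wrist'); save(f,'w3'); g=grab_frame('scene')
cv2.imwrite('pics/s3z.png',cv2.resize(g['pixels'][200:300,220:400],None,fx=4.4,fy=4.4,interpolation=cv2.INTER_CUBIC)[:,:,::-1])
print(sense()['opening'],sense()['contact_force'])
E
```

```text
clock: 6.4
eef_pos: [536.9, 43.3, 78.2]
tcp_rot: [3.14, 0.0, 1.816]
contact_force: [-0.7, -1.1, 8.3]
opening: 0.522
0.5158306627885072 [-2.47523586e-01  7.05852644e-03  8.61852583e+00]
```

View pics/w3.png

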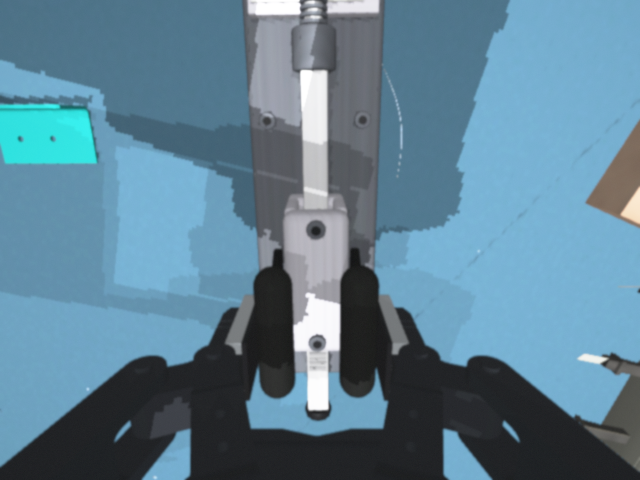

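View pics/s3z.png

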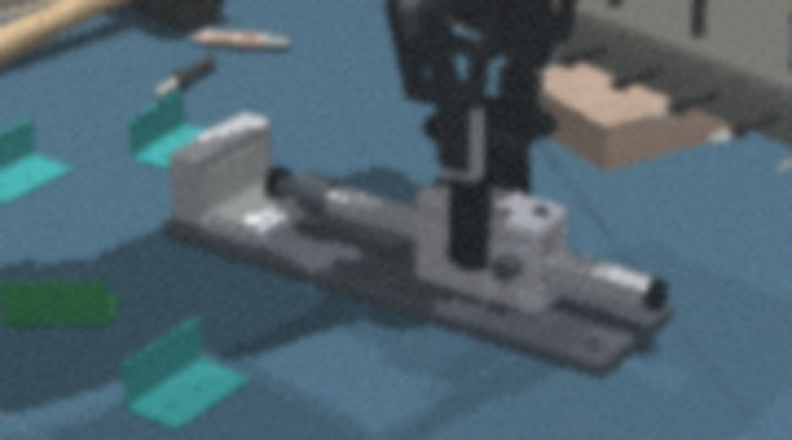

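The levers are fully squeezed. The collar's rear edge moved from row 82 to 70 and the knob from 426 to 419, so the bar advanced about 5 mm. Release, then squeeze again.

```bash
python3 -m inch '[{"gripper":0.08,"tx":0,"ty":0,"tz":0,"spin":0},{"gripper":0.08,"tx":0,"ty":0,"tz":0,"spin":0},{"gripper":0.08,"tx":0,"ty":0,"tz":0,"spin":0},{"gripper":0.08,"tx":0,"ty":0,"tz":0,"spin":0},{"gripper":0.08,"tx":0,"ty":0,"tz":0,"spin":0},{"gripper":0.08,"tx":0,"ty":0,"tz":0,"spin":0},{"gripper":0.08,"tx":0,"ty":0,"tz":0,"spin":0},{"gripper":0.08,"tx":0,"ty":0,"tz":0,"spin":0}]'
python3 -c "
from h import *
f=grab_frame('wrist'); save(f,'w4')"
python3 -m inch '[{"gripper":0.044,"tx":0,"ty":0,"tz":0,"spin":0},{"gripper":0.044,"tx":0,"ty":0,"tz":0,"spin":0},{"gripper":0.044,"tx":0,"ty":0,"tz":0,"spin":0},{"gripper":0.044,"tx":0,"ty":0,"tz":0,"spin":0},{"gripper":0.044,"tx":0,"ty":0,"tz":0,"spin":0},{"gripper":0.044,"tx":0,"ty":0,"tz":0,"spin":0},{"gripper":0.044,"tx":0,"ty":0,"tz":0,"spin":0},{"gripper":0.044,"tx":0,"ty":0,"tz":0,"spin":0}]' 30
python3 - <<'E'
from h import *
f=grab_frame('wrist'); save(f,'w5'); g=grab_frame('scene')
a=cv2.imread('pics/w2.png')[:,220:420]; b=cv2.imread('pics/w4.png')[:,220:420]
cv2.imwrite('pics/c5.png',np.hstack([a,b,f['pixels'][:,220:420,::-1]]))
cv2.imwrite('pics/s5z.png',cv2.resize(g['pixels'][200:300,220:400],None,fx=4.4,fy=4.4,interpolation=cv2.INTER_CUBIC)[:,:,::-1])
print(sense()['opening'],sense()['contact_force'])
E
```

```text
clock: 7.3
eef_pos: [536.0, 43.3, 77.3]
tcp_rot: [3.142, -0.0, 1.816]
contact_force: [0.1, -0.4, 0.2]
opening: 0.938
clock: 8.15
eef_pos: [537.0, 43.3, 78.3]
tcp_rot: [3.14, 0.0, 1.816]
contact_force: [-0.5, -1.0, 8.3]
opening: 0.521
0.5146128196612977 [-1.26399871 -0.04238143  8.95292814]
```

View pics/c5.png

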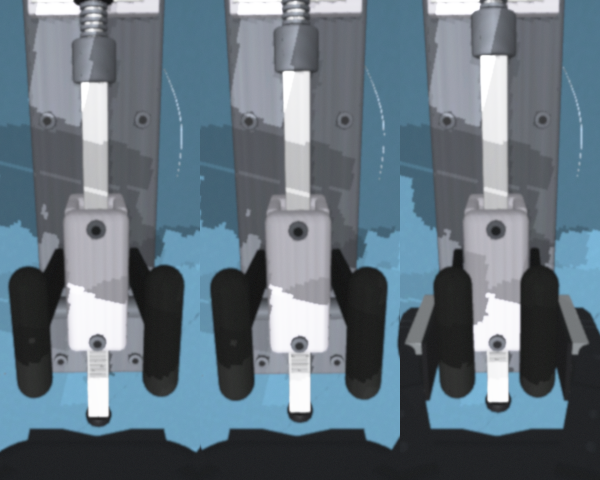

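View pics/s5z.png

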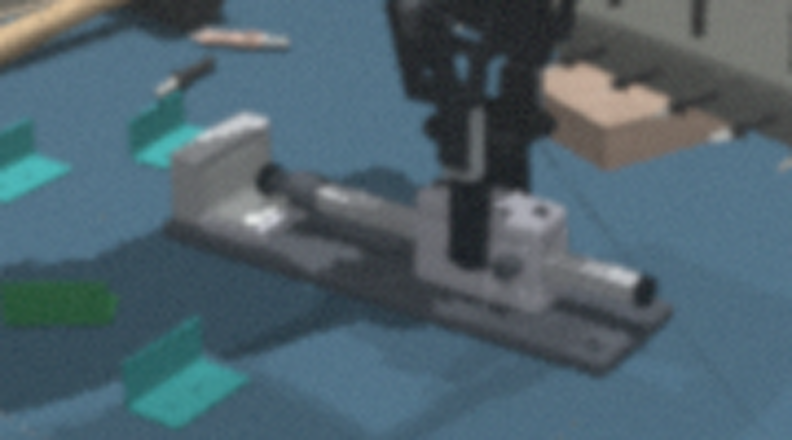

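Levers sprang back. The collar's rear edge is now at row 55 (about +6 mm, total about 11), leaving a gap of about 16 mm. Next pump.

```bash
python3 -m inch '[{"gripper":0.08,"tx":0,"ty":0,"tz":0,"spin":0},{"gripper":0.08,"tx":0,"ty":0,"tz":0,"spin":0},{"gripper":0.08,"tx":0,"ty":0,"tz":0,"spin":0},{"gripper":0.08,"tx":0,"ty":0,"tz":0,"spin":0},{"gripper":0.08,"tx":0,"ty":0,"tz":0,"spin":0},{"gripper":0.08,"tx":0,"ty":0,"tz":0,"spin":0},{"gripper":0.08,"tx":0,"ty":0,"tz":0,"spin":0},{"gripper":0.08,"tx":0,"ty":0,"tz":0,"spin":0}]'
python3 -m inch '[{"gripper":0.044,"tx":0,"ty":0,"tz":0,"spin":0},{"gripper":0.044,"tx":0,"ty":0,"tz":0,"spin":0},{"gripper":0.044,"tx":0,"ty":0,"tz":0,"spin":0},{"gripper":0.044,"tx":0,"ty":0,"tz":0,"spin":0},{"gripper":0.044,"tx":0,"ty":0,"tz":0,"spin":0},{"gripper":0.044,"tx":0,"ty":0,"tz":0,"spin":0},{"gripper":0.044,"tx":0,"ty":0,"tz":0,"spin":0},{"gripper":0.044,"tx":0,"ty":0,"tz":0,"spin":0}]' 30
python3 - <<'E'
from h import *
f=grab_frame('wrist'); save(f,'w6'); g=grab_frame('scene')
a=cv2.imread('pics/w3.png')[:,220:420]; b=cv2.imread('pics/w5.png')[:,220:420]
cv2.imwrite('pics/c6.png',np.hstack([a,b,f['pixels'][:,220:420,::-1]]))
cv2.imwrite('pics/s6z.png',cv2.resize(g['pixels'][215:270,245:335],None,fx=8.8,fy=8.8,interpolation=cv2.INTER_CUBIC)[:,:,::-1])
print(sense()['opening'],sense()['contact_force'])
E
```

```text
clock: 9.05
eef_pos: [536.0, 43.3, 77.3]
tcp_rot: [-3.142, -0.0, 1.816]
contact_force: [0.8, 0.2, -0.3]
opening: 0.934
clock: 9.85
eef_pos: [537.0, 43.3, 78.3]
tcp_rot: [3.14, 0.0, 1.816]
contact_force: [-0.2, 0.2, 8.9]
opening: 0.519
0.5220789344773902 [-1.35786444  0.34068267  8.06005658]
```

View pics/c6.png

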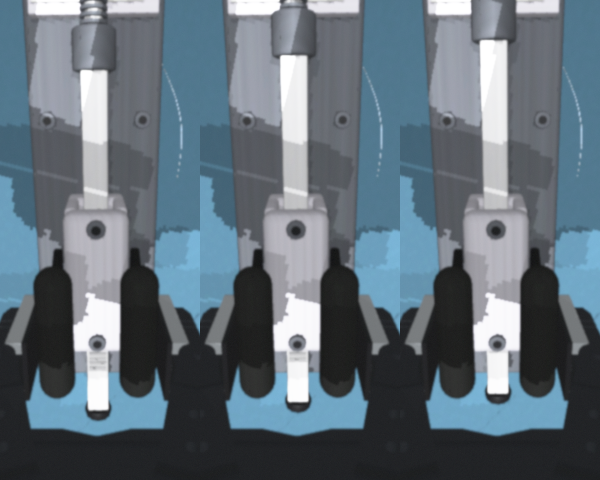

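View pics/s6z.png

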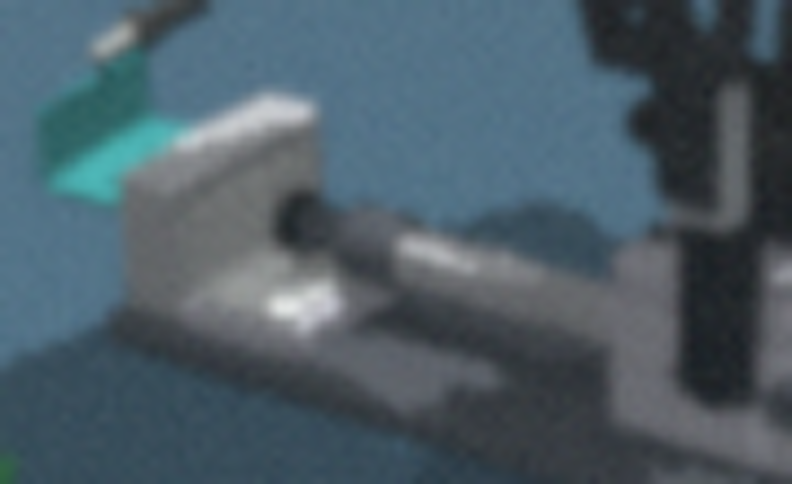

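The collar's rear edge is at row 40 (total about 17 mm). The pad still stands clear of the leg, with a gap of about 10 mm. One more pump, then a close look.

```bash
python3 -m inch '[{"gripper":0.08,"tx":0,"ty":0,"tz":0,"spin":0},{"gripper":0.08,"tx":0,"ty":0,"tz":0,"spin":0},{"gripper":0.08,"tx":0,"ty":0,"tz":0,"spin":0},{"gripper":0.08,"tx":0,"ty":0,"tz":0,"spin":0},{"gripper":0.08,"tx":0,"ty":0,"tz":0,"spin":0},{"gripper":0.08,"tx":0,"ty":0,"tz":0,"spin":0},{"gripper":0.08,"tx":0,"ty":0,"tz":0,"spin":0},{"gripper":0.08,"tx":0,"ty":0,"tz":0,"spin":0}]'
python3 -m inch '[{"gripper":0.044,"tx":0,"ty":0,"tz":0,"spin":0},{"gripper":0.044,"tx":0,"ty":0,"tz":0,"spin":0},{"gripper":0.044,"tx":0,"ty":0,"tz":0,"spin":0},{"gripper":0.044,"tx":0,"ty":0,"tz":0,"spin":0},{"gripper":0.044,"tx":0,"ty":0,"tz":0,"spin":0},{"gripper":0.044,"tx":0,"ty":0,"tz":0,"spin":0},{"gripper":0.044,"tx":0,"ty":0,"tz":0,"spin":0},{"gripper":0.044,"tx":0,"ty":0,"tz":0,"spin":0}]' 30
python3 - <<'E'
from h import *
f=grab_frame('wrist'); save(f,'w7'); g=grab_frame('scene'); save(g,'s7')
a=cv2.imread('pics/w5.png')[:,220:420]; b=cv2.imread('pics/w6.png')[:,220:420]
cv2.imwrite('pics/c7.png',np.hstack([a,b,f['pixels'][:,220:420,::-1]]))
cv2.imwrite('pics/s7z.png',cv2.resize(g['pixels'][215:270,245:335],None,fx=8.8,fy=8.8,interpolation=cv2.INTER_CUBIC)[:,:,::-1])
print(sense()['opening'],sense()['contact_force'])
E
```

```text
clock: 10.75
eef_pos: [536.0, 43.3, 77.3]
tcp_rot: [-3.142, -0.0, 1.816]
contact_force: [0.1, -0.1, 0.3]
opening: 0.94
clock: 11.55
eef_pos: [537.0, 43.3, 78.3]
tcp_rot: [3.14, 0.0, 1.816]
contact_force: [-0.6, 0.3, 10.4]
opening: 0.519
0.5229635065633128 [-0.47455823  0.68424684  8.70367001]
```

View pics/c7.png

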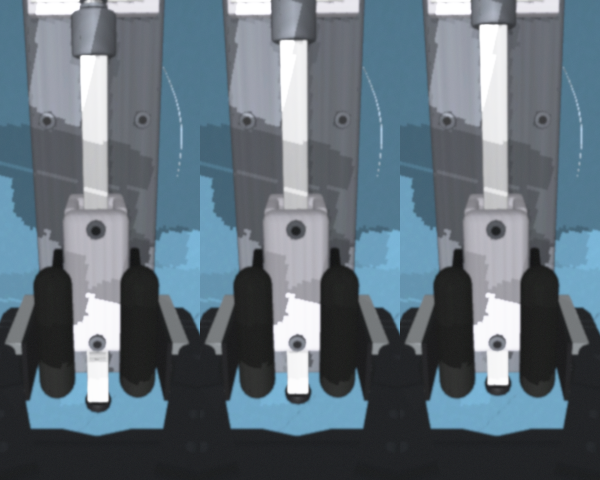

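View pics/s7z.png

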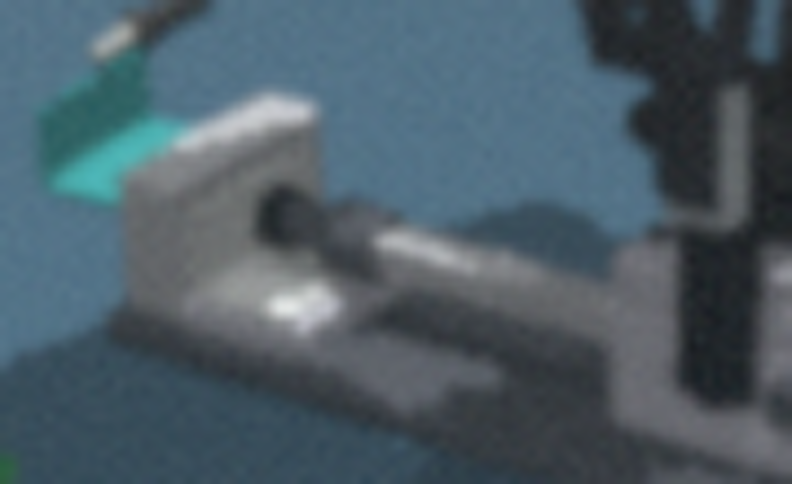

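The collar's rear edge is at row 25 (total about 23 mm). In the scene view the pad at (275,215) now looks very close to the leg. I'll release, rise and look down with the wrist camera to measure the remaining gap.

```bash
python3 -m inch '[{"gripper":0.0854,"tx":0,"ty":0,"tz":0,"spin":0},{"gripper":0.0854,"tx":0,"ty":0,"tz":0,"spin":0},{"gripper":0.0854,"tx":0,"ty":0,"tz":0,"spin":0},{"gripper":0.0854,"tx":0,"ty":0,"tz":0,"spin":0},{"gripper":0.0854,"tx":0,"ty":0,"tz":0,"spin":0},{"gripper":0.0854,"tx":0,"ty":0,"tz":-0.02,"spin":0},{"gripper":0.0854,"tx":0,"ty":0,"tz":-0.03,"spin":0},{"gripper":0.0854,"tx":0,"ty":0,"tz":-0.03,"spin":0}]'
python3 -m inch '[{"gripper":0.0854,"tx":0.02,"ty":0,"tz":-0.01,"spin":0},{"gripper":0.0854,"tx":0.03,"ty":0,"tz":0,"spin":0},{"gripper":0.0854,"tx":0.03,"ty":0,"tz":0,"spin":0},{"gripper":0.0854,"tx":0.02,"ty":0,"tz":0,"spin":0},{"gripper":0.0854,"tx":0,"ty":0,"tz":0,"spin":0},{"gripper":0.0854,"tx":0,"ty":0,"tz":0,"spin":0},{"gripper":0.0854,"tx":0,"ty":0,"tz":0,"spin":0},{"gripper":0.0854,"tx":0,"ty":0,"tz":0,"spin":0}]'
python3 - <<'E'
from h import *
f=grab_frame('wrist'); save(f,'w8'); np.savez('w8.npz',K=f['K'],T=f['extrinsics'])
for t in ('pad','angle'):
    for m in masks_of('wrist',t)[:3]: print(t,m['conf'],m['centre'],m['pixels'].sum())
E
```

```text
clock: 12.45
eef_pos: [535.5, 43.2, 157.7]
tcp_rot: [-3.14, -0.0, 1.816]
contact_force: [0.2, -0.7, -0.2]
opening: 0.997
clock: 13.25
eef_pos: [511.9, 139.5, 167.2]
tcp_rot: [-3.141, 0.0, 1.815]
contact_force: [-0.0, -0.4, -0.0]
opening: 1.006
pad 0.51 [153.1, 315.3] 248
angle 0.76 [246.7, 139.2] 2115
angle 0.73 [159.5, 304.2] 2164
angle 0.69 [12.2, 388.5] 2296
```

View pics/w8.png

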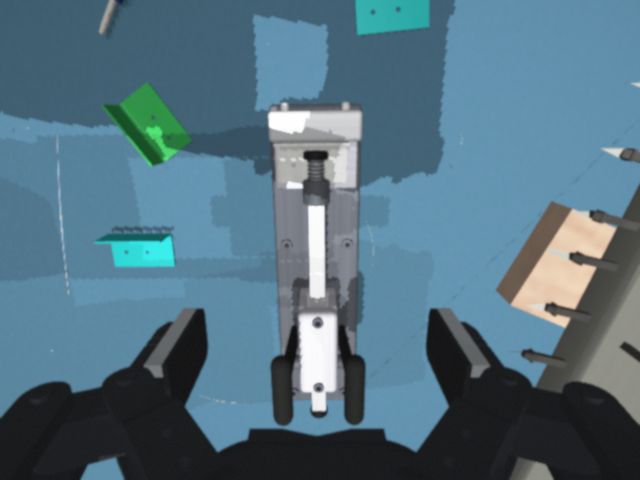

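```bash
python3 - <<'E'
import cv2,numpy as np
from h import proj,ray
im=cv2.imread('pics/w8.png')
cv2.imwrite('pics/w8z.png',cv2.resize(im[95:205,255:375],None,fx=5.4,fy=5.4,interpolation=cv2.INTER_CUBIC))
d=np.load('w8.npz'); f=dict(K=d['K'],extrinsics=d['T']); print(d['T'].round(2))
yaw=1.817; ex=np.array([np.cos(yaw),np.sin(yaw)])
o=np.array([517.,116.]); 
for n,x,z in [('jaw top edge',85,50),('jaw face bottom',85,20),('leg top',82.7,43),('pad72',72,41),('pad78',78,41),('pad 72c',72,32),('pad78c',78,32),('head rear',-111,58),('head front',-39,58),('bed edge',48,18)]:
    uv=proj(f,[*(o+x*ex),z]); print(n,uv,'zoom',(uv-[255,95])*5.4)
E
```

```text
[[ 9.7000e-01  2.3000e-01  7.0000e-02  4.9291e+02]
 [ 2.4000e-01 -9.2000e-01 -3.0000e-01  2.1564e+02]
 [-0.0000e+00  3.1000e-01 -9.5000e-01  3.1075e+02]
 [ 0.0000e+00  0.0000e+00  0.0000e+00  1.0000e+00]]
jaw top edge [315.34683554 142.014947  ] zoom [325.87291192 253.88071378]
jaw face bottom [315.48110504 139.21914578] zoom [326.59796723 238.78338723]
leg top [315.39161391 144.7607316 ] zoom [326.11471514 268.70795066]
pad72 [315.44997007 160.2504861 ] zoom [326.42983839 352.35262492]
pad78 [315.42260372 151.48965818] zoom [326.28206008 305.04415419]
pad 72c [315.48812148 158.82052809] zoom [326.63585597 344.63085169]
pad78c [315.46187312 150.32501866] zoom [326.49411486 298.75510078]
head rear [316.10523756 393.12447656] zoom [ 329.96828282 1609.8721734 ]
head front [315.85109667 313.57216051] zoom [ 328.59592201 1180.28966675]
bed edge [315.63855103 188.20124594] zoom [327.44817559 503.28672808]
```

View pics/w8z.png

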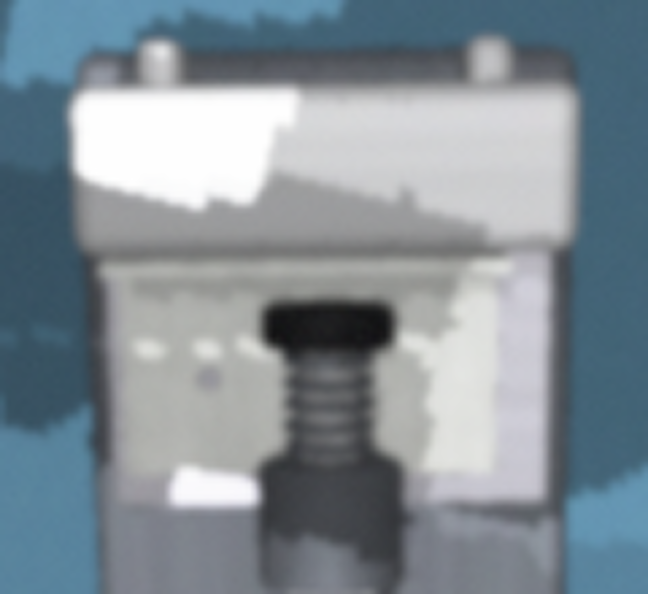

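The zoomed crop puts the pad's front edge at row 303 (x ≈ 78) and the leg's inner face at about row 278 (x ≈ 81.5). The gap is about 3–4 mm, so the next full squeeze should give roughly 2 mm of spring push (about 2 N). I'll return and squeeze.

```bash
python3 -m inch '[{"gripper":0.0854,"tx":-0.02,"ty":0,"tz":0,"spin":0},{"gripper":0.0854,"tx":-0.03,"ty":0,"tz":0,"spin":0},{"gripper":0.0854,"tx":-0.03,"ty":0,"tz":0,"spin":0},{"gripper":0.0854,"tx":-0.02,"ty":0,"tz":0,"spin":0},{"gripper":0.0854,"tx":0,"ty":0,"tz":0.01,"spin":0},{"gripper":0.0854,"tx":0,"ty":0,"tz":0,"spin":0},{"gripper":0.0854,"tx":0,"ty":0,"tz":0,"spin":0},{"gripper":0.0854,"tx":0,"ty":0,"tz":0,"spin":0}]'
python3 -m inch '[{"gripper":0.0854,"tx":0,"ty":0,"tz":0.02,"spin":0},{"gripper":0.0854,"tx":0,"ty":0,"tz":0.02,"spin":0},{"gripper":0.0854,"tx":0,"ty":0,"tz":0.02,"spin":0},{"gripper":0.0854,"tx":0,"ty":0,"tz":0.02,"spin":0},{"gripper":0.0854,"tx":0,"ty":0,"tz":0,"spin":0},{"gripper":0.0854,"tx":0,"ty":0,"tz":0,"spin":0},{"gripper":0.0854,"tx":0,"ty":0,"tz":0,"spin":0},{"gripper":0.0854,"tx":0,"ty":0,"tz":0,"spin":0}]'
```

```text
clock: 14.2
eef_pos: [535.8, 44.0, 157.3]
tcp_rot: [-3.141, -0.0, 1.817]
contact_force: [0.8, 0.1, 0.8]
opening: 1.0
clock: 15.0
eef_pos: [536.8, 43.5, 78.4]
tcp_rot: [3.14, 0.0, 1.816]
contact_force: [-0.7, -0.7, 0.4]
opening: 1.001
```

```bash
python3 -m inch '[{"gripper":0.044,"tx":0,"ty":0,"tz":0,"spin":0},{"gripper":0.044,"tx":0,"ty":0,"tz":0,"spin":0},{"gripper":0.044,"tx":0,"ty":0,"tz":0,"spin":0},{"gripper":0.044,"tx":0,"ty":0,"tz":0,"spin":0},{"gripper":0.044,"tx":0,"ty":0,"tz":0,"spin":0},{"gripper":0.044,"tx":0,"ty":0,"tz":0,"spin":0},{"gripper":0.044,"tx":0,"ty":0,"tz":0,"spin":0},{"gripper":0.044,"tx":0,"ty":0,"tz":0,"spin":0}]' 30
python3 - <<'E'
from h import *
f=grab_frame('wrist'); save(f,'w9'); g=grab_frame('scene'); save(g,'s9')
b=cv2.imread('pics/w7.png')[:,220:420]
cv2.imwrite('pics/c9.png',np.hstack([b,f['pixels'][:,220:420,::-1]]))
z=lambda p:cv2.resize(p[220:260,260:310],None,fx=7.5,fy=7.5,interpolation=cv2.INTER_CUBIC)
cv2.imwrite('pics/s9z.png',np.hstack([z(cv2.imread('pics/s7.png')),z(g['pixels'][:,:,::-1])]))
print(sense()['opening'],sense()['contact_force'])
E
```

```text
clock: 15.8
eef_pos: [537.0, 43.3, 78.5]
tcp_rot: [3.14, 0.0, 1.816]
contact_force: [-1.6, -0.1, 9.1]
opening: 0.522
0.5196127659454916 [-1.08137549  0.43095795  9.45225337]
```

View pics/c9.png

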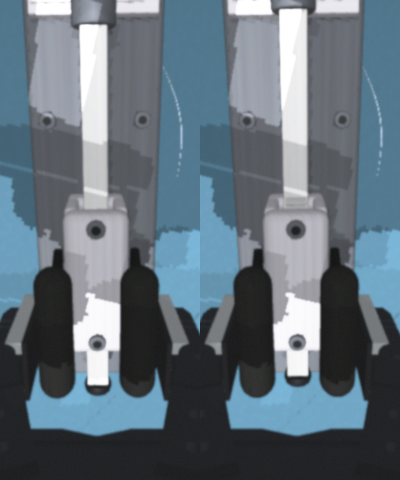

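View pics/s9z.png

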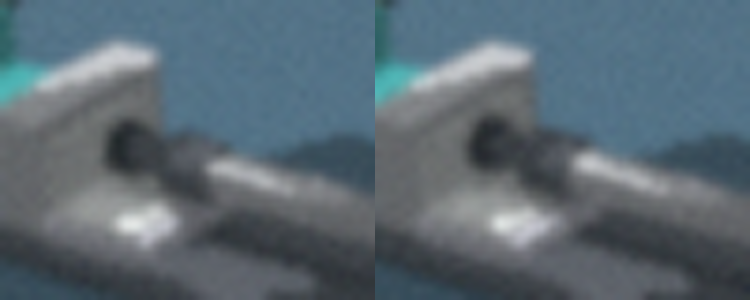

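```bash
python3 - <<'E'
from h import *
fr=[grab_frame('scene')['pixels'].astype(np.float32) for _ in range(6)]
g=grab_frame('scene'); m=np.mean(fr,0)[:,:,::-1]; np.save('s9m.npy',m)
z=cv2.resize(m[225:250,255:305],None,fx=15,fy=15,interpolation=cv2.INTER_CUBIC); cv2.imwrite('pics/s9m.png',z.clip(0,255))
s7=cv2.imread('pics/s7.png').astype(np.float32); s2=cv2.imread('pics/s2.png').astype(np.float32)
yaw=1.817; ex=np.array([np.cos(yaw),np.sin(yaw)]); o=np.array([516.5,115.5])
pp=lambda x,z=32:proj(g,[*(o+x*ex),z])
for x in (50,60,70,78,81.5): print(x,pp(x))
# line profiles along the axis: shift per mm
xs=np.arange(0,95,0.25)
def prof(im,z):
    uv=np.array([pp(x,z) for x in xs],np.float32)
    return cv2.remap(im.mean(2),uv[None,:,0],uv[None,:,1],cv2.INTER_CUBIC)[0]
for z in (32,36):
  for n,im in (('s2',s2),('s7',s7),('s9',m)):
    p=prof(im,z); print(z,n,p[::6].astype(int).tolist())
E
```

```text
50 [285.5252461  242.52155226]
60 [282.11336876 241.48151719]
70 [278.73271835 240.45100095]
78 [276.05039436 239.63335402]
81.5 [274.88302108 239.27750619]
32 s2 [105, 105, 104, 103, 104, 108, 112, 112, 112, 114, 117, 121, 120, 115, 102, 90, 81, 77, 78, 79, 78, 78, 78, 77, 77, 77, 76, 74, 72, 71, 72, 70, 68, 66, 65, 58, 50, 44, 44, 50, 63, 89, 112, 127, 130, 133, 130, 126, 122, 116, 111, 109, 110, 109, 108, 110, 111, 111, 110, 110, 111, 111, 113, 111]
32 s7 [103, 103, 104, 104, 106, 108, 110, 111, 111, 114, 115, 115, 116, 119, 119, 119, 120, 122, 123, 121, 119, 118, 119, 120, 121, 120, 121, 120, 122, 115, 105, 93, 86, 78, 79, 80, 82, 82, 81, 78, 75, 69, 64, 63, 65, 65, 64, 63, 62, 61, 58, 52, 45, 41, 41, 48, 61, 80, 96, 106, 108, 110, 110, 111]
32 s9 [103, 103, 103, 103, 105, 109, 112, 111, 111, 113, 115, 118, 119, 120, 120, 121, 121, 121, 121, 119, 119, 118, 118, 118, 120, 120, 120, 120, 122, 125, 127, 126, 123, 109, 96, 83, 80, 78, 79, 79, 77, 73, 69, 65, 65, 63, 63, 62, 61, 61, 61, 60, 59, 58, 55, 50, 46, 44, 47, 57, 72, 88, 100, 107]
36 s2 [122, 124, 126, 128, 129, 129, 132, 136
[... 275 characters left out ...]
, 127, 128, 128, 129, 132, 142, 151, 155, 153, 157, 163, 172, 177, 177, 175, 173, 170, 171, 171, 174, 174, 175, 176, 177, 173, 166, 146, 125, 105, 96, 91, 92, 92, 92, 91, 89, 82, 75, 69, 65, 63, 65, 66, 65, 65, 63, 61, 56, 49, 43, 39, 46, 59, 76, 91, 103, 107, 107, 109, 110, 113]
36 s9 [121, 123, 124, 126, 126, 126, 128, 130, 141, 153, 157, 154, 157, 163, 171, 175, 176, 174, 172, 170, 172, 172, 174, 174, 174, 175, 180, 186, 191, 189, 182, 165, 145, 120, 103, 92, 90, 89, 88, 83, 77, 72, 69, 68, 67, 66, 65, 64, 63, 62, 62, 62, 59, 55, 49, 43, 42, 46, 58, 76, 94, 105, 111, 113][ WARN:0@11.511] global loadsave.cpp:1063 imwrite_ Unsupported depth image for selected encoder is fallbacked to CV_8U.
```

View pics/s9m.png

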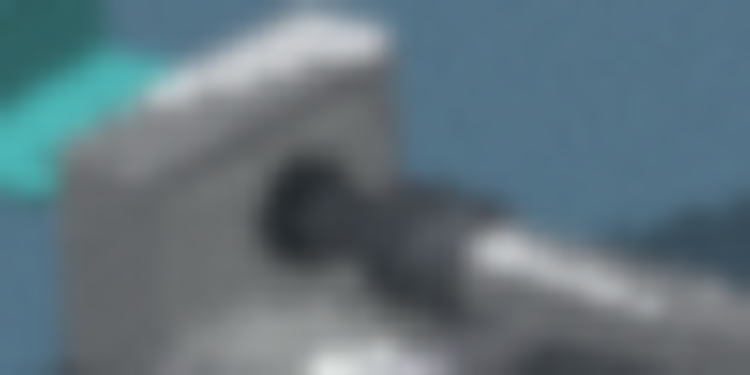

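In the averaged scene view the bar moved about 5–6 mm and the pad about the same, with its edge at (262,215) right at the leg. Compression isn't clearly resolved. A release keeps the bar where it is, so I'll look again from above.

```bash
python3 -m inch '[{"gripper":0.0854,"tx":0,"ty":0,"tz":0,"spin":0},{"gripper":0.0854,"tx":0,"ty":0,"tz":0,"spin":0},{"gripper":0.0854,"tx":0,"ty":0,"tz":0,"spin":0},{"gripper":0.0854,"tx":0,"ty":0,"tz":0,"spin":0},{"gripper":0.0854,"tx":0,"ty":0,"tz":0,"spin":0},{"gripper":0.0854,"tx":0,"ty":0,"tz":-0.02,"spin":0},{"gripper":0.0854,"tx":0,"ty":0,"tz":-0.03,"spin":0},{"gripper":0.0854,"tx":0,"ty":0,"tz":-0.03,"spin":0}]'
python3 -m inch '[{"gripper":0.0854,"tx":0.02,"ty":0,"tz":-0.01,"spin":0},{"gripper":0.0854,"tx":0.03,"ty":0,"tz":0,"spin":0},{"gripper":0.0854,"tx":0.03,"ty":0,"tz":0,"spin":0},{"gripper":0.0854,"tx":0.02,"ty":0,"tz":0,"spin":0},{"gripper":0.0854,"tx":0,"ty":0,"tz":0,"spin":0},{"gripper":0.0854,"tx":0,"ty":0,"tz":0,"spin":0},{"gripper":0.0854,"tx":0,"ty":0,"tz":0,"spin":0},{"gripper":0.0854,"tx":0,"ty":0,"tz":0,"spin":0}]'
python3 - <<'E'
from h import *
f=grab_frame('wrist'); save(f,'w10')
z=lambda im:cv2.resize(im[100:210,280:350],None,fx=5.4,fy=5.4,interpolation=cv2.INTER_CUBIC)
cv2.imwrite('pics/w10z.png',np.hstack([z(cv2.imread('pics/w8.png')),z(cv2.imread('pics/w10.png'))]))
E
```

```text
clock: 17.05
eef_pos: [535.5, 43.2, 157.7]
tcp_rot: [-3.14, -0.0, 1.816]
contact_force: [0.2, 0.5, 0.5]
opening: 1.003
clock: 17.85
eef_pos: [511.8, 139.5, 167.2]
tcp_rot: [-3.141, 0.0, 1.815]
contact_force: [-0.4, -0.3, 0.4]
opening: 1.0
```

View pics/w10z.png

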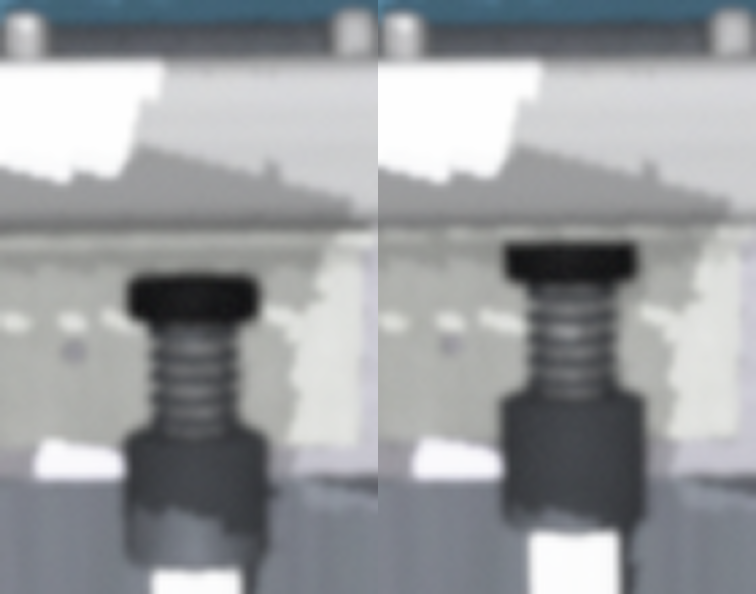

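```bash
python3 - <<'E'
import cv2,numpy as np
a=cv2.imread('pics/w8.png').mean(2);b=cv2.imread('pics/w10.png').mean(2)
for n,im in(('w8',a),('w10',b)):
    print(n,'pad col',im[138:212,311:320].mean(1).astype(int).tolist())
    print(n,'leg col R',im[138:165,330:336].mean(1).astype(int).tolist(),'L',im[138:165,296:302].mean(1).astype(int).tolist())
E
```

```text
w8 pad col [146, 137, 125, 118, 128, 151, 166, 164, 154, 148, 146, 134, 97, 53, 29, 28, 29, 28, 27, 26, 28, 41, 61, 75, 86, 99, 106, 96, 85, 92, 101, 93, 85, 97, 106, 95, 85, 93, 99, 88, 80, 84, 81, 70, 67, 69, 69, 69, 70, 71, 71, 71, 71, 71, 71, 74, 83, 99, 113, 120, 122, 123, 124, 125, 127, 126, 131, 171, 229, 248, 251, 252, 252, 252]
w8 leg col R [144, 135, 123, 117, 129, 155, 167, 162, 152, 148, 151, 159, 167, 171, 172, 172, 172, 174, 184, 203, 217, 216, 207, 201, 197, 190, 186] L [148, 140, 128, 119, 125, 145, 162, 164, 154, 148, 150, 157, 164, 169, 171, 172, 172, 172, 175, 185, 194, 196, 188, 180, 176, 174, 173]
w10 pad col [146, 137, 129, 134, 151, 149, 112, 62, 35, 29, 28, 26, 26, 30, 52, 74, 79, 85, 101, 107, 95, 93, 114, 123, 108, 94, 101, 105, 92, 86, 99, 103, 90, 85, 89, 82, 69, 67, 69, 69, 70, 70, 71, 71, 71, 71, 70, 70, 70, 70, 69, 68, 68, 69, 70, 74, 84, 102, 117, 128, 165, 224, 247, 251, 252, 252, 252, 252, 252, 252, 252, 252, 252, 251]
w10 leg col R [144, 135, 129, 133, 150, 157, 152, 146, 146, 148, 153, 161, 167, 170, 172, 172, 172, 175, 186, 204, 217, 216, 207, 201, 198, 191, 186] L [148, 140, 129, 128, 145, 158, 155, 147, 146, 149, 156, 164, 169, 172, 172, 172, 171, 172, 176, 187, 197, 198, 190, 180, 175, 174, 173]
```

Between the two top views the clip's bright top edge moved about 1 px (0.7 mm) toward the jaw, so the pad has reached the leg and nudged it. The pad, spring and collar all moved about 7 px alike, so the spring isn't measurably compressed yet. I'll return and finish with a gradual part-way squeeze, watching the bar.

```bash
python3 -m inch '[{"gripper":0.0854,"tx":-0.02,"ty":0,"tz":0,"spin":0},{"gripper":0.0854,"tx":-0.03,"ty":0,"tz":0,"spin":0},{"gripper":0.0854,"tx":-0.03,"ty":0,"tz":0,"spin":0},{"gripper":0.0854,"tx":-0.02,"ty":0,"tz":0,"spin":0},{"gripper":0.0854,"tx":0,"ty":0,"tz":0.01,"spin":0},{"gripper":0.0854,"tx":0,"ty":0,"tz":0,"spin":0},{"gripper":0.0854,"tx":0,"ty":0,"tz":0,"spin":0},{"gripper":0.0854,"tx":0,"ty":0,"tz":0,"spin":0}]'
python3 -m inch '[{"gripper":0.0854,"tx":0,"ty":0,"tz":0.02,"spin":0},{"gripper":0.0854,"tx":0,"ty":0,"tz":0.02,"spin":0},{"gripper":0.0854,"tx":0,"ty":0,"tz":0.02,"spin":0},{"gripper":0.0854,"tx":0,"ty":0,"tz":0.02,"spin":0},{"gripper":0.075,"tx":0,"ty":0,"tz":0,"spin":0},{"gripper":0.07,"tx":0,"ty":0,"tz":0,"spin":0},{"gripper":0.066,"tx":0,"ty":0,"tz":0,"spin":0},{"gripper":0.066,"tx":0,"ty":0,"tz":0,"spin":0}]'
python3 -c "
from h import *
f=grab_frame('wrist'); save(f,'w11')"
python3 -m inch '[{"gripper":0.063,"tx":0,"ty":0,"tz":0,"spin":0},{"gripper":0.061,"tx":0,"ty":0,"tz":0,"spin":0},{"gripper":0.059,"tx":0,"ty":0,"tz":0,"spin":0},{"gripper":0.057,"tx":0,"ty":0,"tz":0,"spin":0},{"gripper":0.056,"tx":0,"ty":0,"tz":0,"spin":0},{"gripper":0.055,"tx":0,"ty":0,"tz":0,"spin":0},{"gripper":0.055,"tx":0,"ty":0,"tz":0,"spin":0},{"gripper":0.055,"tx":0,"ty":0,"tz":0,"spin":0}]' 30
python3 - <<'E'
from h import *
f=grab_frame('wrist'); save(f,'w12')
a=cv2.imread('pics/w11.png')[:,220:420]; b=f['pixels'][:,220:420,::-1]
cv2.imwrite('pics/c12.png',np.hstack([a,b]))
for im in (a,b): print(im.mean(2)[0:16,90:100].mean(1).astype(int).tolist(), im.mean(2)[365:400,94:100].mean(1).astype(int).tolist())
E
```

```text
clock: 18.7
eef_pos: [535.8, 43.9, 157.3]
tcp_rot: [-3.141, -0.0, 1.817]
contact_force: [-0.8, 0.3, 0.8]
opening: 0.999
clock: 19.5
eef_pos: [536.8, 43.5, 78.4]
tcp_rot: [3.14, 0.0, 1.816]
contact_force: [0.2, 0.6, 0.0]
opening: 0.776
clock: 20.35
eef_pos: [537.0, 43.3, 78.4]
tcp_rot: [3.14, 0.0, 1.816]
contact_force: [-0.8, -0.3, 8.2]
opening: 0.642
[124, 138, 154, 165, 170, 170, 167, 160, 147, 119, 91, 103, 188, 248, 254, 255] [246, 246, 246, 246, 246, 246, 246, 246, 246, 246, 245, 239, 210, 139, 71, 40, 48, 61, 65, 62, 59, 56, 60, 89, 128, 150, 157, 158, 158, 159, 159, 159, 159, 159, 159]
[112, 109, 94, 81, 109, 198, 250, 254, 254, 255, 255, 255, 255, 255, 255, 255] [246, 246, 246, 246, 246, 246, 246, 244, 230, 170, 91, 42, 43, 54, 59, 57, 55, 53, 55, 78, 116, 145, 157, 159, 158, 158, 159, 158, 159, 159, 158, 159, 159, 159, 158]
```

View pics/c12.png

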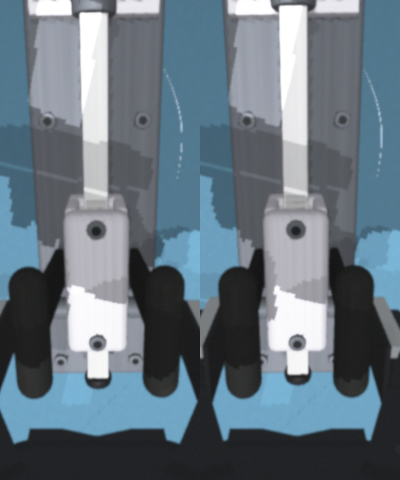

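The collar edge moved from row 12 to 5 (about 2.8 mm) in this part-way squeeze. Next I check in the scene view whether the pad stayed put, meaning the spring is compressed.

```bash
python3 - <<'E'
from h import *
fr=[grab_frame('scene') for _ in range(8)]; g=fr[0]
m=np.mean([x['pixels'].astype(np.float32) for x in fr],0)[:,:,::-1]; np.save('s12m.npy',m); s9=np.load('s9m.npy')
yaw=1.817; ex=np.array([np.cos(yaw),np.sin(yaw)]); o=np.array([516.5,115.5])
xs=np.arange(30,95,0.1)
def prof(im,z):
    uv=np.array([proj(g,[*(o+x*ex),z]) for x in xs],np.float32)
    return cv2.remap(im.mean(2),uv[None,:,0],uv[None,:,1],cv2.INTER_CUBIC)[0]
for z in (30,32,34,36):
  r=[]
  for im in (s9,m):
    p=prof(im,z); lo=xs<65
    k=np.argmin(np.where(xs>70,p,999)); e=xs[k:][np.argmax(p[k:]>75)]
    c=xs[np.argmax(p<100)]; r+= [round(c,1),round(e,1),round(xs[k],1)]
  print(z,'s9 collar,padfront,padmin',r[:3],'now',r[3:])
Z=lambda q:cv2.resize(q[225:250,258:302],None,fx=9,fy=9,interpolation=cv2.INTER_CUBIC)
cv2.imwrite('pics/s12m.png',np.hstack([Z(s9),Z(m)]).clip(0,255).astype(np.uint8))
s=sense(); print(s['opening'],s['contact_force'],s['clock'])
E
```

```text
30 s9 collar,padfront,padmin [np.float64(49.5), np.float64(90.8), np.float64(85.5)] now [np.float64(49.9), np.float64(90.8), np.float64(85.8)]
32 s9 collar,padfront,padmin [np.float64(50.6), np.float64(90.3), np.float64(85.7)] now [np.float64(51.8), np.float64(90.2), np.float64(85.4)]
34 s9 collar,padfront,padmin [np.float64(51.3), np.float64(89.4), np.float64(85.0)] now [np.float64(53.9), np.float64(89.3), np.float64(84.8)]
36 s9 collar,padfront,padmin [np.float64(51.4), np.float64(88.4), np.float64(83.4)] now [np.float64(54.2), np.float64(88.3), np.float64(83.4)]
0.646658798390431 [ 0.25713357 -0.1048742   7.24202411] 20.8
```

View pics/s12m.png

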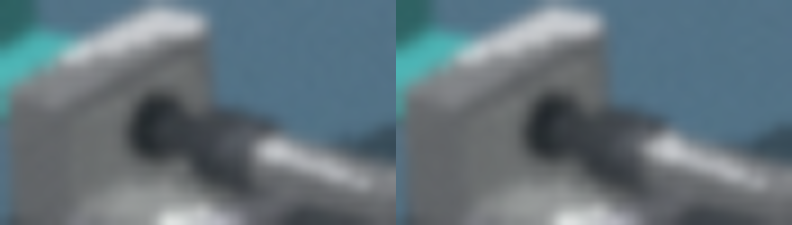

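The pad front stayed put (≤0.1 mm) while the collar advanced about 2.5 mm, so the pad is pressing the clip with roughly 2 N. The fingers hold the levers at about 3.4 mm of pawl travel. I'll hold briefly and hand in.

```bash
python3 -m inch '[{"gripper":0.055,"tx":0,"ty":0,"tz":0,"spin":0},{"gripper":0.055,"tx":0,"ty":0,"tz":0,"spin":0},{"gripper":0.055,"tx":0,"ty":0,"tz":0,"spin":0},{"gripper":0.055,"tx":0,"ty":0,"tz":0,"spin":0},{"gripper":0.055,"tx":0,"ty":0,"tz":0,"spin":0},{"gripper":0.055,"tx":0,"ty":0,"tz":0,"spin":0},{"gripper":0.055,"tx":0,"ty":0,"tz":0,"spin":0},{"gripper":0.055,"tx":0,"ty":0,"tz":0,"spin":0}]' 30
python3 - <<'E'
from h import *
im=grab_frame('wrist')['pixels']; cv2.imwrite('pics/w13.png',im[:,:,::-1])
print(im[0:10,310:320].mean((1,2)).astype(int).tolist())
b=im[250:400,200:440]; cv2.imwrite('pics/w13z.png',cv2.resize(b,None,fx=3,fy=3,interpolation=cv2.INTER_CUBIC)[:,:,::-1])
E
```

```text
clock: 21.6
eef_pos: [537.0, 43.3, 78.3]
tcp_rot: [3.14, 0.0, 1.816]
contact_force: [0.4, 2.1, 8.7]
opening: 0.647
[113, 109, 94, 82, 109, 198, 250, 254, 254, 255]
```

View pics/w13z.png

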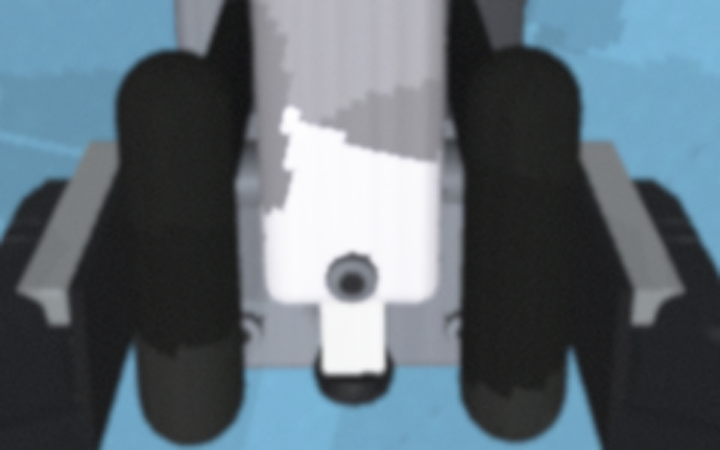

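Both fingers bear on the bars symmetrically, and the bar hasn't moved (edge still at row 5). Handing in.

```bash
python3 -c "
from rig import sign_off; print(sign_off())"
```

```text
the job is handed in; nothing more can be done
None
```

The clip is clamped and the job is handed in at about 21.7 s, with the gripper still holding both levers. I pumped the clamp with five full squeezes, letting the levers go after each. A sixth squeeze, stopped part-way, is the one that holds.

What the last checks showed:
- **Pad pressing:** in the part-way squeeze the bar advanced about 2.5–2.8 mm while the pad face stayed put (within 0.1 mm). I infer roughly 2 N on the clip; this is from spring travel, not a direct measurement.
- **Levers held:** the gripper opening is steady at about 55 mm, which I estimate as about 3.4 mm of pawl travel. Both fingers sit evenly on the two grip bars.
- **Stable:** the bar did not creep over a further 0.8 s of holding.

- **Checks that were unclear or disagreed:** after the fifth squeeze the scene camera could not tell whether the pad was pressing. The wrist view showed it had just reached the leg and nudged the clip about 0.7 mm toward the jaw, with no measurable spring compression, so I added only the part-way squeeze. Before that, I had estimated the gap at 3–4 mm, and it turned out to be more.
- **Not checked:** I did not look at the bystanders again at the end. The gripper only travelled well above the bench and came down only at the clamp.

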